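# Make up two fluid-painting kits

## Robot

A 6-joint arm with a two-finger parallel gripper is mounted at the origin on the work surface. World frame = base frame: x ahead of the robot, y to its left, z up, the work surface at z = 0. Lengths are in m, angles in degrees, forces in N, time in s.
With the tool pointing down it reaches from about 0.25 to 0.8 m from the base axis. Payload 3.9 kg.
Tool frame: the origin (TCP) lies midway between the tips of the shut fingers; the grasp point (between the pads) lies 19 mm behind it; z points along the fingers, y is the line along which they close (so a half turn about z gives the same grasp; the last joint's range is limited). The gripper opens to 85 mm and grips with 20 to 120 N. Pads are 22 mm wide; open, the fingers measure 114 mm over their backs; the gripper's body (76 mm by 85 mm) begins 54 mm behind the grasp point. The pads swing forward as they close: fully open they stand 13 mm farther back than shut.
Start: joints at [68.87, 14.897, -7.913, 67.191, 0, 90], TCP at [0.189, 0.49, 0.231] pointing down, gripper open.
Joint ranges: [-159.42, 159.42], [-47.68, 98.78], [-73.54, 78.23], [-108.79, 121.32], [-90, 84.71], [-180, 180]. Speed limits (degrees/s): [147.25, 147.25, 180, 180, 180, 180].

## Interface

Orientations are given as a 3x3 rotation matrix whose columns are the frame's x, y, z axes.
In Python, from cell import bot gives the robot as it stands.
- The arm moves only by the tool apply_moves, never from a script. Its argument "series" is text: rows parted by semicolons, each of 5 numbers parted by spaces: the finger opening in m, from 0 to 0.0854, then the shift along the world's x, y, z in m, then the turn about the world's z in degrees. A call has 1 to 8 rows; each row shifts and turns the commanded pose from where the row before left it; what a row does not reach is not made up. A row lasts 1/12 s, in which the tool goes at most 41.7 mm and 7.16 degrees, less where a joint would pass 70% of its speed; a pose out of reach is approached as far as the arm can. A call is refused whole if a number of a shift passes 0.0417 or a number of a turn 7.16, either way. A call with a gripper value outside its range is refused whole. The fingers move at their own pace and stop on an object; the grip force is fixed at half the most. Time passes only in rows, so rows that do not move let the fingers close. It gives the time, the measured TCP pose, the force, the opening and the grip force at its end, in the units of the state.
- bot.sense(): the state, without advancing time (a new reading comes with each control period).
- bot.read_camera(name): name is "side" or "top"; returns the picture (480x640x3 uint8, red, green, blue); there is no depth.
- bot.calibration(name): a dict with "K" (3x3 intrinsics, pixels), "xyz" and "orientation" of the camera in the world. Camera axes: x right, y up, looking along -z (the intrinsics and any distortion apply to the point x, -y, -z); pixel columns grow to the right and rows downward; lengths in m; the calibration is good to about 2 mm. A picture is of the moment at which its call begins. calibration takes no time and is no camera call.
- bot.hand_in(): hands the job in; it is judged then, once.
The state is a dict: "time_s": time; "joints": joint angles; "qd": joint speeds; "effort": joint torques, N m; "ee_pos": TCP position; "tool_rot": TCP orientation; "wrist_force": force on the tool from outside, world axes, zero at the start; "torque": the same for the moment, N m; "grip_width": opening from 0.0 (shut) to 1.0 (fully open); "gripper_force": force on a finger pad.
Only numpy, scipy, OpenCV 4.12 (cv2) and the standard library are available. Lean on these libraries where they do the work, as an engineer would, in place of code of your own. Each camera call takes 0.05 s, during which the arm holds its last target. There are 200 camera calls.

## Task

Make up the two kits for the next fluid-painting class from the clean stock in the middle of the table. The large tray is the swipe-painting kit: lay the palette knife in the long trough and stand the large squeeze bottle and the lidded jar in the two pockets, one in each; the small tray is the drip-painting kit: stand the small squeeze bottle in one pocket and the open cup in the other. Set everything down upright and flat on the tray floor rather than dropping it, knock nothing over, and leave the paint bottles and the hair dryer where they are.

Things in the scene. Friction and masses are not known exactly. Their poses are not given: they have to be found in the camera images.
- bottle_large_mid (a point): LARGE squeeze bottle, white, grey cap and nozzle, standing. Stiff round body 46 mm across, 87 mm tall (narrower over the top 10 mm), cap 39 mm across up to 99 mm, slim nozzle to 125 mm. 0.11 kg. Point: on its axis half-way up, 62.5 mm above its foot; z up. Grip the upper body, 40 to 50 mm below the nozzle tip, so that the nozzle clears the gripper's palm.
- bottle_small_mid (a point): SMALL squeeze bottle of the same make, standing: stiff round body 32 mm across and 58 mm tall (narrower over the top 7 mm), cap 28 mm across up to 67 mm, nozzle to 92 mm. 0.045 kg. Point: on its axis half-way up, 46 mm above its foot; z up.
- jar_mid (a point): Squat white jar with a flat grey screw lid, shut, standing: 57 mm across, 62 mm tall (lid: the top 17 mm). 0.15 kg. Point: on its axis half-way up, 31 mm above its foot; z up.
- cup_mid (a point): Empty white pouring cup, open at the top, stiff plastic, standing: 75 mm tall, 50 mm across at the foot, 60 mm (rim bead 62 mm) at the mouth, wall 3 mm. 0.03 kg. Point: on its axis half-way up, 37.5 mm above its foot; z up.
- knife_mid (a point): Palette knife lying flat, 170 mm long: wooden handle 16 mm wide, 16 mm high, 88 mm long; brass ferrule, cranked neck, thin steel blade 20 mm wide, close to the table. Point: half-way along it, 8 mm above its underside; x towards the blade tip, z up. The handle runs from x = -85 to +3 mm; balance point near x = -14 mm. 0.04 kg.
- tray_large: LARGE kit tray, grey plastic, fixed, 200 (its x) by 140 mm (its y). Floor 4 mm thick; rim and dividers 4 mm thick, tops 12 mm above the table. Origin: centre of underside, z up. Long trough along its -y side, inside 192 (x) by 48 mm (y), centred at (0, -42) mm; two pockets along its +y side, each inside 94 (x) by 80 mm (y), centred at (-49, 26) and (49, 26) mm.
- tray_small: SMALL kit tray of the same make, fixed, 180 (its x) by 88 mm (its y), with two pockets, each inside 84 (x) by 80 mm (y), centred at (-44, 0) and (44, 0) mm. Floor 4 mm thick; rim and divider 4 mm thick, tops 12 mm above the table. Origin: centre of underside, z up.
- paint_a: Bystander: full pink paint squeeze bottle, 58 mm across, 178 mm tall, standing beyond the left-hand tray. Origin at the centre of its foot. Leave it alone.
- paint_b: Bystander: full yellow paint squeeze bottle, 58 mm across, 178 mm tall, standing beyond the right-hand tray. Origin at the centre of its foot. Leave it alone.
- dryer: Bystander: blue hair dryer lying on its side beyond the stock, barrel about 200 mm long across the table (its y) and 66 mm high, handle pointing away from the robot. Origin under its barrel. Leave it alone.

How it is judged:
By the outcome, as a careful person would: the job done as asked, in the order asked, and still so for the second after the job is handed in, with the robot touching nothing.
It also fails if it takes over 125 s, if anything falls off the work surface, if the arm or the gripper's body presses on something with over 40 N, if the wrist force passes 120 N, or if a joint passes its speed limit or range.

## Working session

There is one attempt and no reset: what is moved stays moved. The work goes in short steps, Python scripts to look and compute and a tool call to move; the robot and the scene stay as the last step left them, time stands still between calls to the robot, and variables do not carry over. Pictures are saved under pics/ and viewed, at most 14 in all, crops included, and the job is handed in when it is done.

Besides the shell and the picture viewer there is one more tool, called after "Call:" as a command line: name --argument value ..., lists and objects as JSON in quotes. apply_moves: Moves the arm, as the interface text tells. Its arguments: {"type":"object","properties":{"series":{"type":"string"}},"required":["series"]}

```bash
mkdir -p pics; ls; python3 - <<'E'
from cell import bot
import cv2
for n in("top","side"):
    cv2.imwrite(f"pics/{n}0.png",bot.read_camera(n)[:,:,::-1]); c=bot.calibration(n); print(n,c)
s=bot.sense(); print(s)
E
```

```text
pics
top {'K': array([[438.22470296,   0.        , 312.91747617],
       [  0.        , 438.22470296, 241.31651727],
       [  0.        ,   0.        ,   1.        ]]), 'xyz': array([ 0.49396757, -0.00562683,  0.952085  ]), 'orientation': array([[ 0.01386815,  0.98850036, -0.15058127],
       [-0.99965545,  0.01035009, -0.02412185],
       [-0.02228593,  0.15086391,  0.9883033 ]])}
side {'K': array([[566.22603936,   0.        , 317.36514107],
       [  0.        , 566.22603936, 235.35935723],
       [  0.        ,   0.        ,   1.        ]]), 'xyz': array([ 0.15580435, -0.65987195,  0.93039844]), 'orientation': array([[ 0.81629445,  0.43461294, -0.38049306],
       [-0.57758106,  0.6050344 , -0.54802691],
       [-0.0079682 ,  0.66711691,  0.74491042]])}
{'time_s': 0.1, 'joints': array([ 6.88707871e+01,  1.49300464e+01, -7.97734074e+00,  6.71908481e+01,
        4.24647177e-04,  9.00008894e+01]), 'qd': array([-0.1074808 , -0.03395134,  0.22466558,  0.02483746,  0.02836752,
       -0.04297768]), 'effort': array([-1.22822767e-04, -4.06509054e+01,  2.54527134e+01,  1.00605818e-02,
       -5.33194941e-05, -3.77958315e-06]), 'ee_pos': array([0.18902657, 0.48913772, 0.23057252]), 'tool_rot': array([[-9.32764265e-01,  3.60486388e-01, -6.24952975e-04],
       [ 3.60486930e-01,  9.32762898e-01, -1.59658756e-03],
       [ 7.38486651e-06, -1.71452720e-03, -9.99998530e-01]]), 'wrist_force': array([-0.55980714, -0.85301079, -0.47866809]), 'torque': array([ 0.02314668,  0.01759267, -0.06142301]), 'gripper_force': 0.0, 'grip_width': 0.9992315124747595}
```

View pics/top0.png

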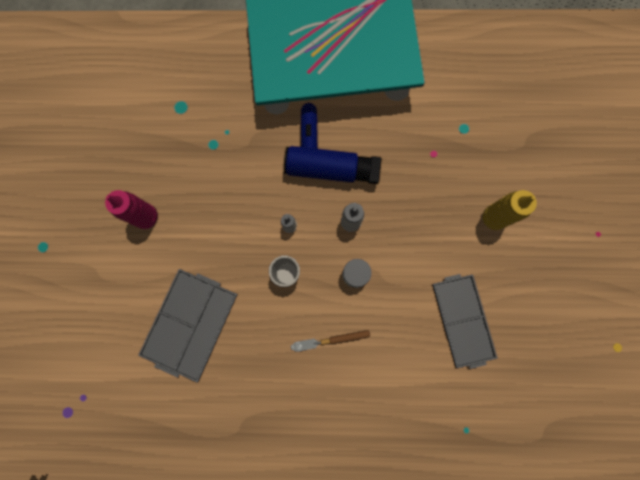

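View pics/side0.png

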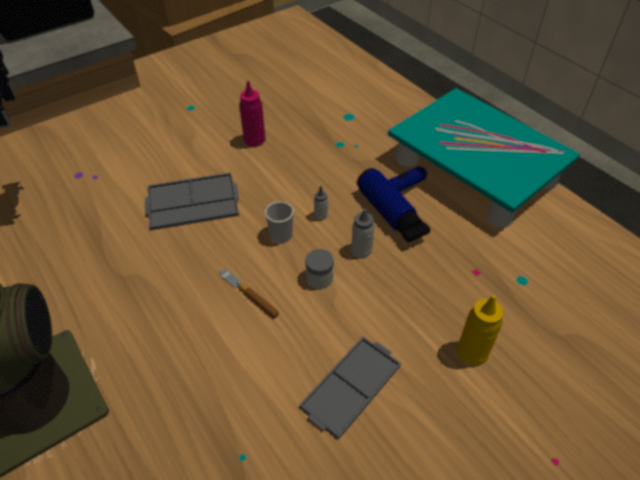

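Top view (up is +x, left is +y): the large tray is at about (189,326), the small tray at (464,322), the knife at (331,341), the jar at (357,273), the cup at (284,272), and the bottles at (288,226) and (352,219). Next I'll enlarge the view for corners.

```bash
python3 - <<'E'
import cv2
a=cv2.imread("pics/top0.png")
def crop(x0,y0,w,h,s,n):
    c=cv2.convertScaleAbs(cv2.resize(a[y0:y0+h,x0:x0+w],None,fx=s,fy=s,interpolation=cv2.INTER_CUBIC),alpha=1.8)
    for i in range(0,w,20): cv2.putText(c,str(x0+i),(i*s,10),0,.35,(0,255,255)); cv2.line(c,(i*s,12),(i*s,18),(0,255,255))
    for i in range(0,h,20): cv2.putText(c,str(y0+i),(0,i*s+4),0,.35,(0,255,255)); cv2.line(c,(26,i*s),(32,i*s),(0,255,255))
    return c
l=crop(130,260,115,130,4,'');r=crop(425,265,80,130,4,'')
import numpy as np
cv2.imwrite("pics/c1.png",np.hstack([l,r])); cv2.imwrite("pics/c2.png",crop(255,190,130,170,3,''))
E
```

```text
(no output)
```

View pics/c1.png

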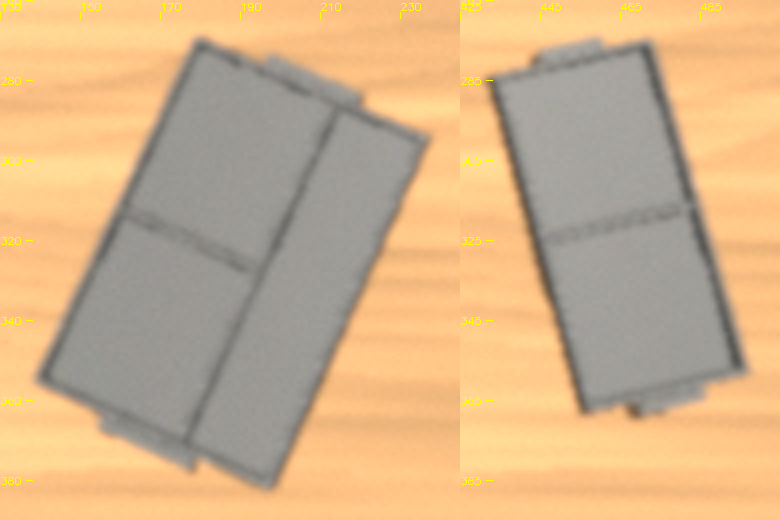

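View pics/c2.png

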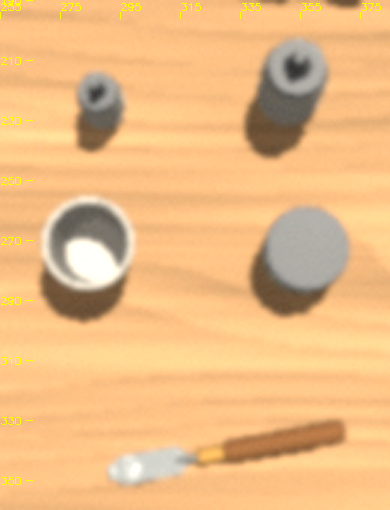

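Tray corners, bottle caps, cup rim, jar lid and knife ends are all readable in the crops, so I'm converting them to world positions.

```bash
cat > h.py <<'E'
import numpy as np, cv2
from cell import bot
def ray(cam,u,v,z):
    c=bot.calibration(cam); d=np.linalg.inv(c["K"])@[u,v,1]; d=c["orientation"]@(d*[1,-1,-1])
    return c["xyz"]+d*(z-c["xyz"][2])/d[2]
def proj(cam,p):
    c=bot.calibration(cam); q=c["orientation"].T@(np.array(p)-c["xyz"]); q=c["K"]@(q*[1,-1,-1]); return q[:2]/q[2]
E
python3 - <<'E'
from h import *
np.set_printoptions(precision=4,suppress=True)
o=.4
def rect(pts,L,W):
    P=np.array([ray("top",u-o,v-o,.012)[:2] for u,v in pts]); c=P.mean(0)
    e=(P[0]+P[1]-P[2]-P[3])/2; w=(P[0]+P[3]-P[1]-P[2])/2
    print("c",c,"len",np.hypot(*e),np.degrees(np.arctan2(e[1],e[0])),"wid",np.hypot(*w),np.degrees(np.arctan2(w[1],w[0])))
    return c
rect([(179.3,269.5),(237.5,294.3),(198,382.5),(139.5,355)],.2,.14)
rect([(433,284.3),(473,275.5),(496.8,358),(456,368)],.18,.088)
O=dict(bs=(287.7,221.3,.067),bl=(353.7,212.3,.099),cup=(284.3,271,.075),jar=(357,272.7,.062),kend=(369.7,333.3,.008),ktip=(291.3,346.7,.002),kj=(329.7,340,.01))
for k,(u,v,z) in O.items():
    p=ray("top",u-o,v-o,z); print(k,p,"side px top",proj("side",p),"foot",proj("side",[p[0],p[1],0]))
E
```

```text
c [0.4564 0.2795] len 0.19690968163425587 -22.1923053735417 wid 0.13819947521671958 67.60909670723517
c [ 0.4727 -0.3021] len 0.17601426121875438 13.87494600919788 wid 0.0872644446222152 103.65317557980948
bs [0.6708 0.0694 0.067 ] side px top [320.1508 194.6472] foot [320.2774 215.8632]
bl [ 0.6839 -0.0642  0.099 ] side px top [363.6029 217.9434] foot [361.1749 249.6374]
cup [0.5675 0.0732 0.075 ] side px top [279.2319 210.8097] foot [281.2046 234.5433]
jar [ 0.5669 -0.0734  0.062 ] side px top [319.2778 258.4261] foot [319.4413 277.5181]
kend [ 0.4439 -0.1041  0.008 ] side px top [277.0172 314.4648] foot [277.267  316.7682]
ktip [0.4133 0.0611 0.002 ] side px top [222.3166 269.4121] foot [222.4436 270.0063]
kj [ 0.429 -0.02   0.01 ] side px top [248.193  289.0579] foot [248.6813 292.0007]
```

```bash
python3 - <<'E'
import cv2
a=cv2.imread("pics/side0.png")[160:320,205:405]
c=cv2.convertScaleAbs(cv2.resize(a,None,fx=3.5,fy=3.5,interpolation=cv2.INTER_CUBIC),alpha=1.6)
for i in range(0,200,20): cv2.putText(c,str(205+i),(int(i*3.5),10),0,.35,(0,255,255))
for i in range(0,160,20): cv2.putText(c,str(160+i),(0,int(i*3.5)+4),0,.35,(0,255,255))
cv2.imwrite("pics/c3.png",c)
E
```

```text
(no output)
```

View pics/c3.png

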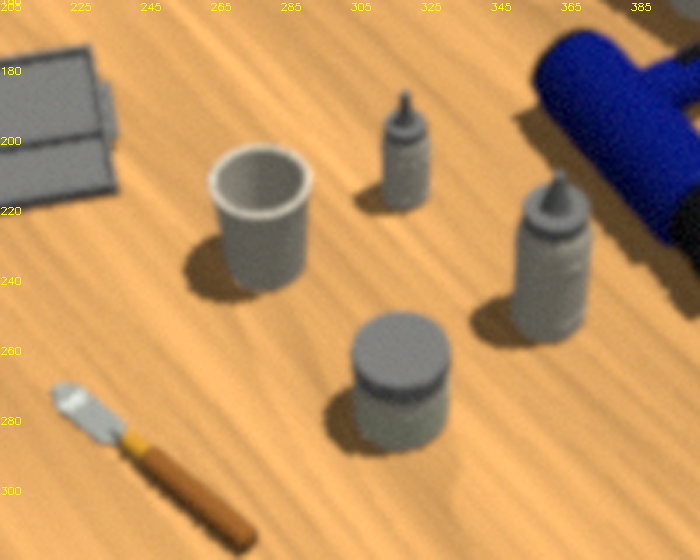

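The side view agrees with the top-derived positions to about 1–2 px (2–3 mm). The order is knife, large bottle, jar, small bottle, cup. Starting with the knife (handle axis at 100°, grasp point about (0.431,-0.034)).

Call:
apply_moves --series "0.04 0.015 -0.033 0 -3.7;0.04 0.015 -0.033 0 -3.7;0.04 0.015 -0.033 0 -3.7;0.04 0.015 -0.033 0 -3.7;0.04 0.015 -0.033 -0.01 -3.7;0.04 0.015 -0.033 -0.01 -3.7;0.04 0.015 -0.033 -0.01 -3.7;0.04 0.015 -0.033 -0.01 -3.7"

```text
time_s: 0.77
ee_pos: [0.3093, 0.2239, 0.1908]
tool_rot: [[-0.631, 0.776, 0.0], [0.776, 0.631, -0.0], [-0.0, 0.0, -1.0]]
wrist_force: [1.5, -0.1, -0.0]
grip_width: 0.471
gripper_force: 0.0
```

Call:
apply_moves --series "0.04 0.015 -0.033 -0.01 -3.7;0.04 0.015 -0.033 -0.01 -3.7;0.04 0.015 -0.033 -0.01 -3.7;0.04 0.015 -0.033 -0.01 -3.7;0.04 0.015 -0.033 -0.01 -3.7;0.04 0.015 -0.033 -0.01 -3.7;0.04 0.015 -0.033 -0.01 -3.7;0.04 0.015 -0.033 -0.01 -3.7"

```text
time_s: 1.43
ee_pos: [0.4293, -0.0402, 0.1106]
tool_rot: [[-0.164, 0.986, -0.0], [0.986, 0.164, 0.0], [0.0, -0.0, -1.0]]
wrist_force: [0.9, 0.7, 0.2]
grip_width: 0.469
gripper_force: 0.0
```

Call:
apply_moves --series "0.04 0 0 0 0;0.04 0 0 0 0"

```text
time_s: 1.6
ee_pos: [0.4291, -0.0398, 0.1105]
tool_rot: [[-0.164, 0.986, -0.002], [0.986, 0.164, 0.0], [0.001, -0.002, -1.0]]
wrist_force: [-1.0, 0.6, -0.9]
grip_width: 0.466
gripper_force: 0.0
```

Call:
apply_moves --series "0.04 0.001 0.003 -0.03 0.8;0.04 0.001 0.0025 -0.03 0;0.04 0 0 -0.025 0;0.04 0 0 -0.0185 0;0.015 0 0 0 0;0.01 0 0 0 0;0.005 0 0 0 0;0.005 0 0 0 0"

```text
time_s: 2.27
ee_pos: [0.4325, -0.0324, 0.0092]
tool_rot: [[-0.183, 0.983, 0.003], [0.983, 0.183, -0.0], [-0.001, 0.002, -1.0]]
wrist_force: [-0.7, 0.1, -0.9]
grip_width: 0.163
gripper_force: 61.0
```

Call:
apply_moves --series "0.005 0 0 0 0;0.005 0 0 0 0;0.005 0 0 0.01 0;0.005 0 0 0.02 0;0.005 0 0 0.03 0;0.005 0 0 0.03 0"

```text
time_s: 2.77
ee_pos: [0.4303, -0.0328, 0.0988]
tool_rot: [[-0.181, 0.983, -0.002], [0.983, 0.181, 0.0], [0.0, -0.002, -1.0]]
wrist_force: [0.7, -0.6, -0.2]
grip_width: 0.161
gripper_force: 61.0
```

```bash
python3 - <<'E'
from h import *
a=bot.read_camera("side")[190:350,170:370,::-1]; b=bot.read_camera("top")[260:380,240:390,::-1]
cv2.imwrite("pics/k1.png",cv2.convertScaleAbs(np.hstack([cv2.resize(a,(400,320)),cv2.resize(b,(400,320))]),alpha=1.6))
E
```

```text
(no output)
```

View pics/k1.png

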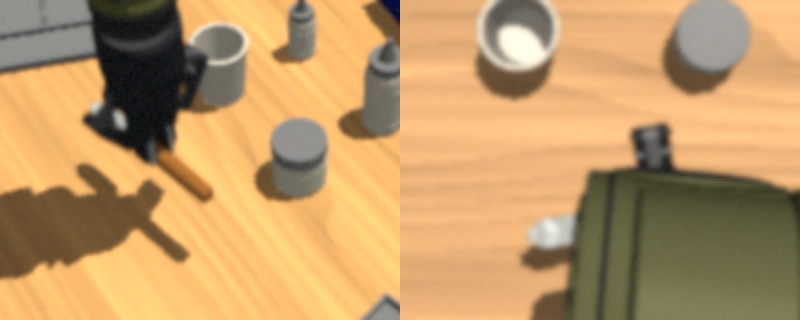

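The knife is gripped and hangs level. Carrying it to the trough with a 57.4° turn.

Call:
apply_moves --series "0.005 0.0024 0.03 0 6.4;0.005 0.0024 0.03 0 6.4;0.005 0.0024 0.03 0 6.4;0.005 0.0024 0.03 0 6.4;0.005 0.0024 0.03 0 6.4;0.005 0.0024 0.03 0 6.4;0.005 0.0024 0.03 0 6.4;0.005 0.0024 0.03 0 6.4"

```text
time_s: 3.53
ee_pos: [0.4501, 0.2085, 0.0975]
tool_rot: [[-0.883, 0.47, -0.0], [0.47, 0.883, -0.0], [0.0, -0.0, -1.0]]
wrist_force: [0.9, 0.1, -0.2]
grip_width: 0.165
gripper_force: 61.1
```

Call:
apply_moves --series "0.005 0.002 0.029 0 6.2;0.005 0 0 -0.03 0;0.005 0 0 -0.025 0;0.005 0 0 0 0"

```text
time_s: 3.87
ee_pos: [0.4487, 0.2349, 0.0386]
tool_rot: [[-0.927, 0.376, -0.007], [0.376, 0.927, -0.004], [0.005, -0.006, -1.0]]
wrist_force: [-1.2, -1.5, -1.2]
grip_width: 0.164
gripper_force: 61.1
```

```bash
python3 - <<'E'
from h import *
a=bot.read_camera("side")[140:260,110:260,::-1]; b=bot.read_camera("top")[250:400,120:307,::-1]
cv2.imwrite("pics/k2.png",cv2.convertScaleAbs(np.hstack([cv2.resize(a,(400,320)),cv2.resize(b,(400,320))]),alpha=1.6))
E
```

```text
(no output)
```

View pics/k2.png

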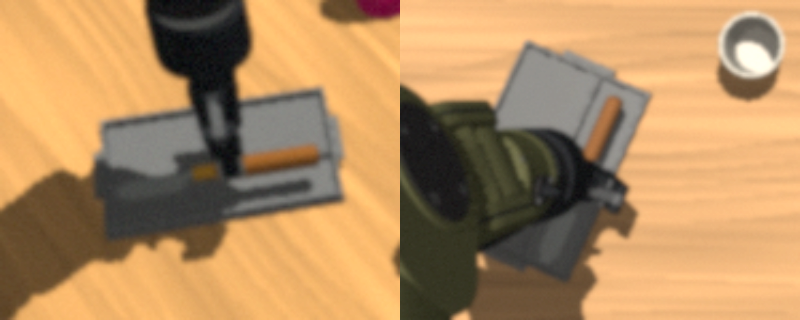

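The knife is lined up over the trough with its handle end inside the rim. Lowering it to the floor.

Call:
apply_moves --series "0.005 0 0 -0.012 0;0.005 0 0 -0.007 0;0.005 0 0 -0.004 0;0.005 0 0 -0.002 0;0.005 0 0 0 0;0.005 0 0 0 0"

```text
time_s: 4.47
ee_pos: [0.4528, 0.2362, 0.0183]
tool_rot: [[-0.926, 0.377, 0.001], [0.377, 0.926, 0.0], [-0.0, 0.001, -1.0]]
wrist_force: [0.0, 0.3, -1.5]
grip_width: 0.163
gripper_force: 61.1
```

Call:
apply_moves --series "0.005 0 0 -0.002 0;0.005 0 0 -0.002 0;0.005 0 0 -0.001 0;0.005 0 0 0 0"

```text
time_s: 4.8
ee_pos: [0.4522, 0.2361, 0.0126]
tool_rot: [[-0.926, 0.377, -0.0], [0.377, 0.926, -0.0], [0.0, -0.0, -1.0]]
wrist_force: [0.3, 0.2, -0.5]
grip_width: 0.165
gripper_force: 61.1
```

Call:
apply_moves --series "0.005 0 0 -0.0015 0;0.005 0 0 0 0;0.005 0 0 0 0"

```text
time_s: 5.05
ee_pos: [0.4525, 0.2363, 0.0118]
tool_rot: [[-0.926, 0.377, 0.0], [0.377, 0.926, 0.0], [-0.0, 0.0, -1.0]]
wrist_force: [-0.9, 0.2, 5.4]
grip_width: 0.163
gripper_force: 61.7
```

Light contact at 5 N, so I'm opening slightly and rising. Then on to the large bottle.

Call:
apply_moves --series "0.018 0 0 0.0005 0;0.02 0 0 0.0005 0;0.024 0 0 0.002 0;0.026 0 0 0.005 0;0.03 0 0 0.02 0;0.05 0 0 0.03 0;0.06 0 0 0.03 0;0.07 0 0 0.03 0"

```text
time_s: 5.72
ee_pos: [0.452, 0.236, 0.1307]
tool_rot: [[-0.926, 0.377, -0.001], [0.377, 0.926, -0.0], [0.0, -0.001, -1.0]]
wrist_force: [0.9, 0.3, -0.3]
grip_width: 0.766
gripper_force: 0.0
```

```bash
python3 - <<'E'
from h import *
a=bot.read_camera("side")[140:260,110:260,::-1]; b=bot.read_camera("top")[250:400,120:307,::-1]
cv2.imwrite("pics/k3.png",cv2.convertScaleAbs(np.hstack([cv2.resize(a,(400,320)),cv2.resize(b,(400,320))]),alpha=1.6))
E
```

```text
(no output)
```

View pics/k3.png

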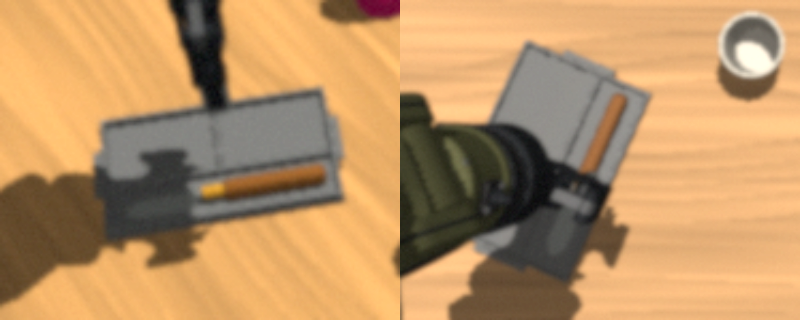

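The knife lies flat in the trough. Going to the large bottle.

Call:
apply_moves --series "0.07 0.023 -0.03 0.0025 0;0.07 0.023 -0.03 0.0025 0;0.07 0.023 -0.03 0.0025 0;0.07 0.023 -0.03 0.0025 0;0.07 0.023 -0.03 0.0025 0;0.07 0.023 -0.03 0.0025 0;0.07 0.023 -0.03 0.0025 0;0.07 0.023 -0.03 0.0025 0"

```text
time_s: 6.48
ee_pos: [0.6369, -0.0055, 0.1488]
tool_rot: [[-0.926, 0.377, -0.001], [0.377, 0.926, 0.0], [0.001, -0.0, -1.0]]
wrist_force: [0.2, 0.3, 0.0]
grip_width: 0.818
gripper_force: 0.0
```

Call:
apply_moves --series "0.07 0.024 -0.03 0 0;0.07 0.024 -0.03 0 0;0.07 0 0 0 0;0.07 0 0 0 0;0.07 0 0 0 0"

```text
time_s: 6.9
ee_pos: [0.6836, -0.0638, 0.1483]
tool_rot: [[-0.926, 0.377, -0.002], [0.377, 0.926, 0.001], [0.002, -0.0, -1.0]]
wrist_force: [0.2, 0.2, -1.0]
grip_width: 0.818
gripper_force: 0.0
```

```bash
python3 - <<'E'
from h import *
a=bot.read_camera("side")[150:270,280:430,::-1]; b=bot.read_camera("top")[170:290,260:410,::-1]
cv2.imwrite("pics/b1.png",cv2.convertScaleAbs(np.hstack([cv2.resize(a,(400,320)),cv2.resize(b,(400,320))]),alpha=1.8))
s=bot.sense(); print(s["ee_pos"], proj("side",s["ee_pos"]), [proj("side",[.6839,-.0642,z]) for z in(0,.125)])
E
```

```text
[ 0.68341764 -0.06270004  0.14902512] [364.29187543 199.98541651] [array([361.18356664, 249.6329408 ]), array([364.30254965, 208.92766785])]
```

View pics/b1.png

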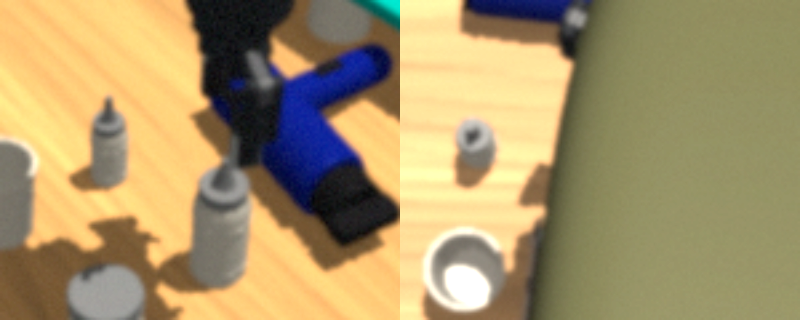

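The fingers straddle the nozzle tip (side pixel about (364,209), as predicted). Descending.

Call:
apply_moves --series "0.07 0 0 -0.02 0;0.07 0 0 -0.02 0;0.07 0 0 -0.02 0;0.07 0 0 -0.015 0;0.07 0 0 -0.01 0;0.07 0 0 -0.006 0;0.07 0 0 0 0"

```text
time_s: 7.58
ee_pos: [0.6832, -0.0629, 0.0572]
tool_rot: [[-0.927, 0.376, -0.002], [0.376, 0.927, 0.0], [0.002, -0.001, -1.0]]
wrist_force: [-1.0, 0.5, -0.0]
grip_width: 0.821
gripper_force: 0.0
```

Call:
apply_moves --series "0.055 0 0 0 0;0.05 0 0 0 0;0.045 0 0 0 0;0.035 0 0 0 0;0.035 0 0 0 0;0.035 0 0 0 0"

```text
time_s: 8.08
ee_pos: [0.6856, -0.064, 0.0602]
tool_rot: [[-0.926, 0.377, 0.003], [0.377, 0.926, -0.0], [-0.003, 0.001, -1.0]]
wrist_force: [-0.2, -0.4, 5.6]
grip_width: 0.508
gripper_force: 60.9
```

Call:
apply_moves --series "0.035 0 0 0.01 0;0.035 0 0 0.02 0;0.035 0 0 0.03 0;0.035 0 0 0.03 0;0.035 0 0 0.01 0;0.035 0 0 0 0"

```text
time_s: 8.58
ee_pos: [0.6869, -0.0641, 0.1625]
tool_rot: [[-0.926, 0.377, 0.007], [0.377, 0.926, -0.001], [-0.007, 0.002, -1.0]]
wrist_force: [1.0, 0.4, -2.0]
grip_width: 0.51
gripper_force: 61.5
```

The bottle is held. Carrying it to the left pocket at (0.421,0.322).

Call:
apply_moves --series "0.035 -0.022 0.032 0 0;0.035 -0.022 0.032 0 0;0.035 -0.022 0.032 0 0;0.035 -0.022 0.032 0 0;0.035 -0.022 0.032 0 0;0.035 -0.022 0.032 0 0;0.035 -0.022 0.032 0 0;0.035 -0.022 0.032 0 0"

```text
time_s: 9.25
ee_pos: [0.5058, 0.1929, 0.1564]
tool_rot: [[-0.926, 0.377, -0.003], [0.377, 0.926, -0.001], [0.002, -0.002, -1.0]]
wrist_force: [-0.2, 0.6, -0.7]
grip_width: 0.509
gripper_force: 61.5
```

Call:
apply_moves --series "0.035 -0.022 0.032 0 0;0.035 -0.022 0.032 0 0;0.035 -0.022 0.032 0 0;0.035 -0.022 0.034 0 0;0.035 0 0 -0.03 0;0.035 0 0 -0.03 0;0.035 0 0 0 0"

```text
time_s: 9.83
ee_pos: [0.4151, 0.3195, 0.092]
tool_rot: [[-0.927, 0.375, -0.01], [0.375, 0.927, -0.008], [0.006, -0.011, -1.0]]
wrist_force: [-0.8, -0.4, -2.4]
grip_width: 0.509
gripper_force: 61.8
```

```bash
python3 - <<'E'
from h import *
a=bot.read_camera("side")[110:230,110:260,::-1]; b=bot.read_camera("top")[250:400,120:307,::-1]
cv2.imwrite("pics/b2.png",cv2.convertScaleAbs(np.hstack([cv2.resize(a,(400,320)),cv2.resize(b,(400,320))]),alpha=1.6))
print(bot.sense()["ee_pos"])
E
```

```text
[0.41839815 0.32067225 0.09643786]
```

View pics/b2.png

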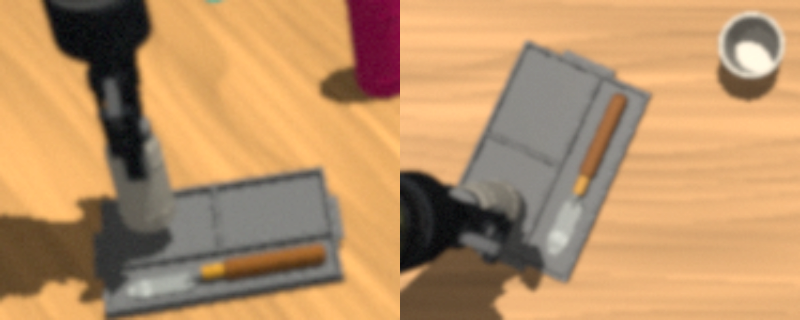

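The bottle hangs upright over the left pocket, and the whole knife is inside the trough. Lowering.

Call:
apply_moves --series "0.035 0 0 -0.015 0;0.035 0 0 -0.008 0;0.035 0 0 -0.005 0;0.035 0 0 -0.003 0;0.035 0 0 0 0;0.035 0 0 0 0"

```text
time_s: 10.43
ee_pos: [0.4208, 0.3222, 0.0678]
tool_rot: [[-0.926, 0.377, 0.0], [0.377, 0.926, 0.0], [-0.0, 0.0, -1.0]]
wrist_force: [0.6, -0.4, -1.7]
grip_width: 0.51
gripper_force: 61.8
```

Call:
apply_moves --series "0.035 0 0 -0.002 0;0.035 0 0 0 0;0.035 0 0 0 0"

```text
time_s: 10.68
ee_pos: [0.4206, 0.3223, 0.0656]
tool_rot: [[-0.926, 0.377, 0.0], [0.377, 0.926, 0.0], [-0.0, 0.0, -1.0]]
wrist_force: [-0.8, 0.5, -1.0]
grip_width: 0.515
gripper_force: 61.8
```

Call:
apply_moves --series "0.035 0 0 -0.0015 0;0.035 0 0 0 0;0.035 0 0 0 0"

```text
time_s: 10.93
ee_pos: [0.4207, 0.3224, 0.0642]
tool_rot: [[-0.926, 0.377, 0.001], [0.377, 0.926, 0.0], [-0.0, 0.001, -1.0]]
wrist_force: [0.0, -0.2, 1.8]
grip_width: 0.509
gripper_force: 62.1
```

Call:
apply_moves --series "0.035 0 0 -0.001 0;0.035 0 0 0 0;0.035 0 0 0 0"

```text
time_s: 11.18
ee_pos: [0.4209, 0.3224, 0.0641]
tool_rot: [[-0.926, 0.377, 0.001], [0.377, 0.926, 0.001], [-0.001, 0.001, -1.0]]
wrist_force: [-1.8, -1.5, 9.2]
grip_width: 0.511
gripper_force: 62.9
```

Contact made, so I'm releasing, rising and heading for the jar.

Call:
apply_moves --series "0.045 0 0 0.0005 0;0.05 0 0 0.0005 0;0.06 0 0 0 0;0.07 0 0 0.01 0;0.07 0 0 0.025 0;0.07 0 0 0.03 0;0.08 0 0 0.03 0;0.08 0 0 0.01 0"

```text
time_s: 11.85
ee_pos: [0.4224, 0.3237, 0.1736]
tool_rot: [[-0.926, 0.377, 0.005], [0.377, 0.926, 0.004], [-0.003, 0.006, -1.0]]
wrist_force: [1.3, 0.3, 0.5]
grip_width: 0.941
gripper_force: 0.0
```

Call:
apply_moves --series "0.08 0.013 -0.036 0 0;0.08 0.013 -0.036 0 0;0.08 0.013 -0.036 0 0;0.08 0.013 -0.036 0 0;0.08 0.013 -0.036 0 0;0.08 0.013 -0.036 0 0;0.08 0.013 -0.036 0 0;0.08 0.013 -0.036 0 0"

```text
time_s: 12.52
ee_pos: [0.5246, 0.0324, 0.1689]
tool_rot: [[-0.926, 0.377, -0.0], [0.377, 0.926, 0.0], [0.0, 0.0, -1.0]]
wrist_force: [1.0, 1.4, 0.2]
grip_width: 0.938
gripper_force: 0.0
```

Call:
apply_moves --series "0.08 0.014 -0.036 -0.01 0;0.08 0.014 -0.036 -0.015 0;0.08 0.014 -0.036 -0.015 0;0.08 0 0 -0.03 0;0.08 0 0 0 0;0.08 0 0 0 0"

```text
time_s: 13.02
ee_pos: [0.5641, -0.0738, 0.0972]
tool_rot: [[-0.926, 0.378, -0.006], [0.378, 0.926, 0.001], [0.006, -0.001, -1.0]]
wrist_force: [0.2, 0.1, -0.1]
grip_width: 0.935
gripper_force: 0.0
```

```bash
python3 - <<'E'
from h import *
a=bot.read_camera("side"); b=bot.read_camera("top")[250:400,120:307,::-1]
cv2.imwrite("pics/j1.png",cv2.convertScaleAbs(np.hstack([cv2.resize(a[200:320,240:390,::-1],(400,320)),cv2.resize(b,(400,320))]),alpha=1.6))
print(bot.sense()["ee_pos"])
E
```

```text
[ 0.56644355 -0.07303654  0.09971986]
```

View pics/j1.png

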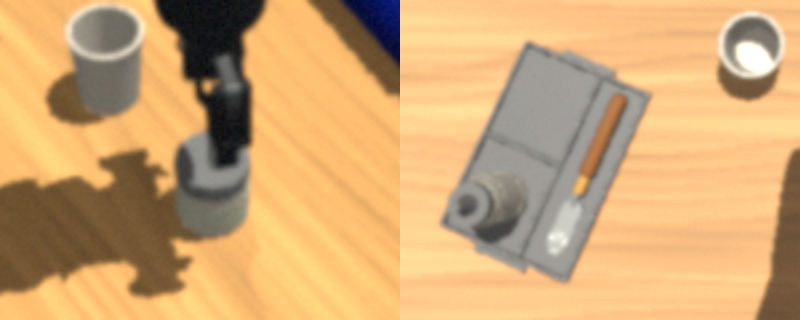

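The bottle stands in its pocket and the gripper is over the jar. Descending to grasp it.

Call:
apply_moves --series "0.08 0 -0.001 -0.025 0;0.08 0 0 -0.025 0;0.08 0 0 -0.02 0;0.08 0 0 -0.01 0;0.065 0 0 0 0;0.06 0 0 0 0;0.055 0 0 0 0;0.045 0 0 0 0"

```text
time_s: 13.78
ee_pos: [0.5679, -0.0744, 0.0207]
tool_rot: [[-0.927, 0.376, 0.003], [0.376, 0.927, 0.0], [-0.003, 0.001, -1.0]]
wrist_force: [-0.0, 1.2, 4.0]
grip_width: 0.647
gripper_force: 62.8
```

Call:
apply_moves --series "0.045 0 0 0 0;0.045 0 0 0 0;0.045 0 0 0.01 0;0.045 0 0 0.02 0;0.045 0 0 0.03 0;0.045 0 0 0.03 0;0.045 0 0 0.01 0;0.045 0 0 0 0"

```text
time_s: 14.45
ee_pos: [0.5693, -0.0754, 0.1226]
tool_rot: [[-0.926, 0.377, 0.008], [0.377, 0.926, -0.001], [-0.007, 0.002, -1.0]]
wrist_force: [0.7, -0.1, -1.7]
grip_width: 0.649
gripper_force: 63.7
```

Call:
apply_moves --series "0.045 -0.0062 0.04 0 0;0.045 -0.0062 0.04 0 0;0.045 -0.0062 0.04 0 0;0.045 -0.0062 0.04 0 0;0.045 -0.0062 0.04 0 0;0.045 -0.0062 0.04 0 0;0.045 -0.0062 0.04 0 0;0.045 -0.0062 0.04 0 0"

```text
time_s: 15.12
ee_pos: [0.5152, 0.2464, 0.117]
tool_rot: [[-0.926, 0.377, -0.002], [0.377, 0.926, -0.002], [0.002, -0.002, -1.0]]
wrist_force: [1.2, 0.5, -1.1]
grip_width: 0.651
gripper_force: 63.9
```

Call:
apply_moves --series "0.045 -0.006 0.0395 0 0;0.045 0 0 0 0;0.045 0 0 -0.03 0;0.045 0 0 -0.03 0;0.045 0 0 -0.02 0;0.045 0 0 0 0;0.045 0 0 0 0"

```text
time_s: 15.7
ee_pos: [0.5088, 0.2833, 0.0367]
tool_rot: [[-0.926, 0.377, -0.005], [0.377, 0.926, -0.003], [0.003, -0.004, -1.0]]
wrist_force: [0.3, 0.4, -1.3]
grip_width: 0.648
gripper_force: 64.1
```

Call:
apply_moves --series "0.045 0.0005 0.0005 -0.006 0;0.045 0 0 -0.004 0;0.045 0 0 -0.002 0;0.045 0 0 0 0;0.045 0 0 0 0"

```text
time_s: 16.12
ee_pos: [0.5117, 0.2853, 0.0273]
tool_rot: [[-0.926, 0.377, 0.001], [0.377, 0.926, 0.0], [-0.001, 0.001, -1.0]]
wrist_force: [-0.2, 0.6, -1.1]
grip_width: 0.65
gripper_force: 64.1
```

Call:
apply_moves --series "0.045 0 0 -0.0015 0;0.045 0 0 0 0;0.045 0 0 0 0"

```text
time_s: 16.37
ee_pos: [0.5114, 0.2852, 0.0255]
tool_rot: [[-0.926, 0.377, 0.0], [0.377, 0.926, 0.0], [-0.0, 0.0, -1.0]]
wrist_force: [-0.1, -0.3, -0.3]
grip_width: 0.651
gripper_force: 64.1
```

Call:
apply_moves --series "0.045 0 0 -0.0015 0;0.045 0 0 0 0;0.045 0 0 0 0"

```text
time_s: 16.62
ee_pos: [0.5115, 0.2854, 0.0247]
tool_rot: [[-0.926, 0.377, 0.001], [0.377, 0.926, 0.001], [-0.0, 0.001, -1.0]]
wrist_force: [-2.1, -1.1, 4.8]
grip_width: 0.646
gripper_force: 64.6
```

Contact. Releasing and heading for the small bottle.

Call:
apply_moves --series "0.058 0 0 0.0005 0;0.063 0 0 0.0005 0;0.07 0 0 0 0;0.075 0 0 0.01 0;0.075 0 0 0.025 0;0.075 0 0 0.03 0;0.075 0 0 0.03 0;0.075 0 0 0.015 0"

```text
time_s: 17.28
ee_pos: [0.513, 0.2861, 0.1391]
tool_rot: [[-0.926, 0.377, 0.005], [0.377, 0.926, 0.003], [-0.003, 0.004, -1.0]]
wrist_force: [0.1, 0.6, -0.3]
grip_width: 0.878
gripper_force: 0.0
```

Call:
apply_moves --series "0.06 0.0228 -0.0309 0 0;0.06 0.0228 -0.0309 0 0;0.06 0.0228 -0.0309 0 0;0.06 0.0228 -0.0309 0 0;0.06 0.0228 -0.0309 0 0;0.06 0.0228 -0.0309 0 0;0.06 0.0225 -0.0305 0 0;0.06 0 0 0 0"

```text
time_s: 17.95
ee_pos: [0.675, 0.0631, 0.1352]
tool_rot: [[-0.924, 0.383, 0.004], [0.383, 0.924, -0.003], [-0.005, -0.001, -1.0]]
wrist_force: [-0.2, 0.2, 0.3]
grip_width: 0.701
gripper_force: 0.0
```

Call:
apply_moves --series "0.06 0 0 -0.015 0;0.06 0 0 0 0;0.06 0 0 0 0"

```text
time_s: 18.2
ee_pos: [0.6696, 0.0692, 0.1193]
tool_rot: [[-0.926, 0.377, -0.002], [0.377, 0.926, -0.0], [0.002, -0.001, -1.0]]
wrist_force: [0.2, 0.1, -1.0]
grip_width: 0.701
gripper_force: 0.0
```

```bash
python3 - <<'E'
from h import *
a=bot.read_camera("side"); b=bot.read_camera("top")[250:400,120:307,::-1]
cv2.imwrite("pics/s1.png",cv2.convertScaleAbs(np.hstack([cv2.resize(a[140:260,240:390,::-1],(400,320)),cv2.resize(b,(400,320))]),alpha=1.6))
print(bot.sense()["ee_pos"])
E
```

```text
[0.67040308 0.06979932 0.12039003]
```

View pics/s1.png

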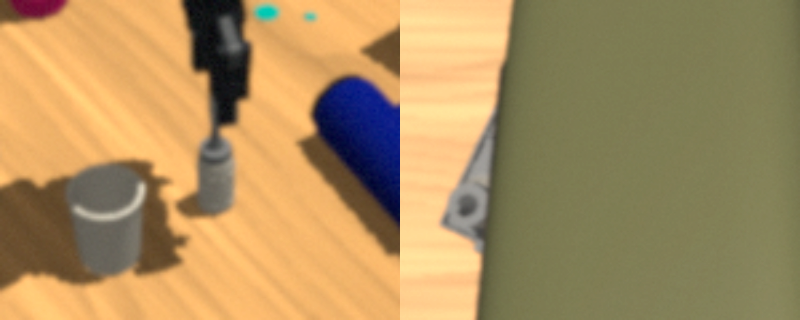

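The fingers straddle the small bottle's nozzle and clear the cup. Descending and gripping.

Call:
apply_moves --series "0.06 0 0 -0.025 0;0.06 0 0 -0.025 0;0.06 0 0 -0.025 0;0.06 0 0 -0.014 0;0.06 0 0 -0.006 0;0.05 0 0 0 0;0.042 0 0 0 0;0.036 0 0 0 0"

```text
time_s: 18.97
ee_pos: [0.672, 0.0697, 0.0267]
tool_rot: [[-0.926, 0.376, 0.003], [0.376, 0.926, 0.0], [-0.003, 0.001, -1.0]]
wrist_force: [0.0, -1.5, 0.8]
grip_width: 0.418
gripper_force: 0.0
```

Call:
apply_moves --series "0.03 0 0 0 0;0.022 0 0 0 0;0.022 0 0 0 0;0.022 0 0 0 0"

```text
time_s: 19.3
ee_pos: [0.6722, 0.0697, 0.0269]
tool_rot: [[-0.926, 0.377, 0.004], [0.377, 0.926, 0.001], [-0.003, 0.002, -1.0]]
wrist_force: [0.2, 1.0, 6.4]
grip_width: 0.355
gripper_force: 59.0
```

Call:
apply_moves --series "0.022 0 0 0.01 0;0.022 0 0 0.02 0;0.022 0 0 0.03 0;0.022 0 0 0.03 0;0.022 0 0 0.01 0;0.022 0 0 0 0"

```text
time_s: 19.8
ee_pos: [0.6733, 0.0694, 0.1291]
tool_rot: [[-0.926, 0.377, 0.007], [0.377, 0.926, 0.001], [-0.007, 0.003, -1.0]]
wrist_force: [-0.5, 0.6, -0.7]
grip_width: 0.347
gripper_force: 59.3
```

Carrying it to the far pocket of the small tray at (0.515,-0.292). No turn is needed.

Call:
apply_moves --series "0.022 -0.0156 -0.0361 0 0;0.022 -0.0156 -0.0361 0 0;0.022 -0.0156 -0.0361 0 0;0.022 -0.0156 -0.0361 0 0;0.022 -0.0156 -0.0361 0 0;0.022 -0.0156 -0.0361 0 0;0.022 -0.0156 -0.0361 0 0;0.022 -0.0156 -0.0361 0 0"

```text
time_s: 20.47
ee_pos: [0.5435, -0.2206, 0.123]
tool_rot: [[-0.926, 0.377, -0.003], [0.377, 0.926, 0.001], [0.003, -0.0, -1.0]]
wrist_force: [0.2, 0.5, -0.8]
grip_width: 0.353
gripper_force: 59.4
```

Call:
apply_moves --series "0.022 -0.0156 -0.0361 0 0;0.022 -0.0156 -0.0361 0 0;0.022 0 0 -0.03 0;0.022 0 0 -0.03 0;0.022 0 0 -0.02 0;0.022 0 0 -0.006 0;0.022 0 0 0 0;0.022 0 0 0 0"

```text
time_s: 21.13
ee_pos: [0.5144, -0.2913, 0.0384]
tool_rot: [[-0.926, 0.376, -0.001], [0.376, 0.926, 0.001], [0.001, 0.0, -1.0]]
wrist_force: [1.3, 0.6, -0.1]
grip_width: 0.356
gripper_force: 59.5
```

```bash
python3 - <<'E'
from h import *
a=bot.read_camera("side"); b=bot.read_camera("top")
cv2.imwrite("pics/s2.png",cv2.convertScaleAbs(np.hstack([cv2.resize(a[320:456,280:450,::-1],(400,320)),cv2.resize(b[240:390,400:587,::-1],(400,320))]),alpha=1.6))
print(bot.sense()["ee_pos"])
E
```

```text
[ 0.51581947 -0.29204148  0.0400269 ]
```

View pics/s2.png

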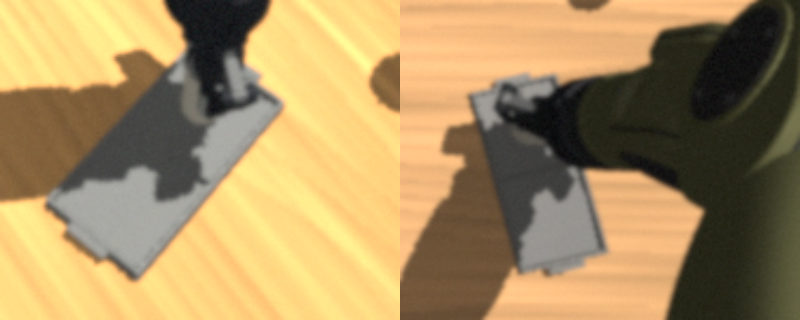

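The bottle is over the far pocket. Feeling down to the floor.

Call:
apply_moves --series "0.022 0 0 -0.004 0;0.022 0 0 -0.002 0;0.022 0 0 -0.001 0;0.022 0 0 0 0;0.022 0 0 0 0"

```text
time_s: 21.65
ee_pos: [0.5147, -0.2917, 0.032]
tool_rot: [[-0.926, 0.377, 0.0], [0.377, 0.926, -0.0], [-0.0, -0.0, -1.0]]
wrist_force: [0.2, -0.0, -0.6]
grip_width: 0.351
gripper_force: 59.5
```

Call:
apply_moves --series "0.022 0 0 -0.0015 0;0.022 0 0 0 0;0.022 0 0 0 0"

```text
time_s: 21.9
ee_pos: [0.515, -0.2919, 0.0309]
tool_rot: [[-0.926, 0.377, 0.001], [0.377, 0.926, -0.0], [-0.001, -0.0, -1.0]]
wrist_force: [-0.7, 0.8, 4.7]
grip_width: 0.357
gripper_force: 59.8
```

Contact. Releasing and heading for the cup.

Call:
apply_moves --series "0.034 0 0 0.0005 0;0.04 0 0 0.0005 0;0.05 0 0 0 0;0.06 0 0 0.01 0;0.06 0 0 0.025 0;0.06 0 0 0.03 0;0.06 0 0 0.03 0;0.06 0 0 0.01 0"

```text
time_s: 22.57
ee_pos: [0.517, -0.293, 0.1415]
tool_rot: [[-0.926, 0.377, 0.006], [0.377, 0.926, -0.004], [-0.007, -0.001, -1.0]]
wrist_force: [1.3, 0.1, -0.1]
grip_width: 0.701
gripper_force: 0.0
```

Call:
apply_moves --series "0.08 0.0058 0.0406 0 0;0.084 0.0058 0.0406 0 0;0.084 0.0058 0.0406 0 0;0.084 0.0058 0.0406 0 0;0.084 0.0058 0.0406 0 0;0.084 0.0058 0.0406 0 0;0.084 0.0058 0.0406 0 0;0.084 0.0058 0.0406 0 0"

```text
time_s: 23.23
ee_pos: [0.5608, 0.035, 0.1365]
tool_rot: [[-0.926, 0.377, 0.0], [0.377, 0.926, -0.0], [-0.0, -0.0, -1.0]]
wrist_force: [0.7, -0.2, -1.1]
grip_width: 0.981
gripper_force: 0.0
```

Call:
apply_moves --series "0.084 0.006 0.0402 0 0;0.084 0 0 -0.015 0;0.084 0 0 -0.01 0;0.084 0 0 0 0;0.084 0 0 0 0"

```text
time_s: 23.65
ee_pos: [0.5657, 0.0722, 0.1104]
tool_rot: [[-0.926, 0.378, -0.003], [0.378, 0.926, -0.001], [0.003, -0.002, -1.0]]
wrist_force: [0.2, 0.3, 0.2]
grip_width: 0.989
gripper_force: 0.0
```

```bash
python3 - <<'E'
from h import *
a=bot.read_camera("side"); b=bot.read_camera("top")
cv2.imwrite("pics/u1.png",cv2.convertScaleAbs(np.hstack([cv2.resize(a[170:290,210:360,::-1],(400,320)),cv2.resize(b[240:390,400:587,::-1],(400,320))]),alpha=1.6))
print(bot.sense()["ee_pos"])
E
```

```text
[0.56695469 0.07196556 0.11152985]
```

View pics/u1.png

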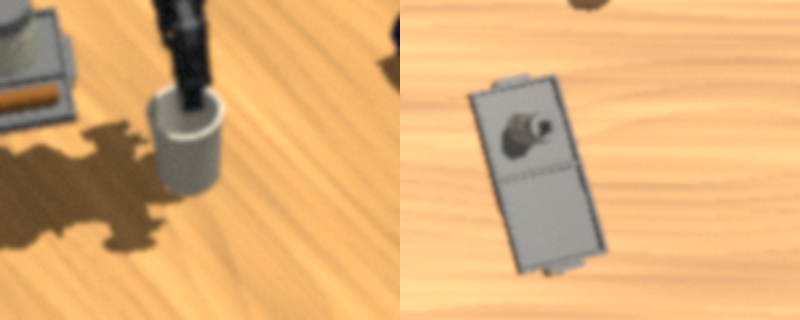

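The small bottle stands in its pocket and the gripper is centred over the cup. That was my last picture, so from here I work by force and position. Descending.

Call:
apply_moves --series "0.0854 0.0005 0.001 -0.015 0;0.0854 0 0 -0.015 0;0.0854 0 0 -0.01 0;0.0854 0 0 0 0"

```text
time_s: 24.08
ee_pos: [0.566, 0.0731, 0.0697]
tool_rot: [[-0.926, 0.378, -0.003], [0.378, 0.926, -0.0], [0.003, -0.002, -1.0]]
wrist_force: [-0.5, -0.5, 0.3]
grip_width: 0.995
gripper_force: 0.0
```

Call:
apply_moves --series "0.0854 0 0 -0.02 0;0.0854 0 0 -0.018 0;0.0854 0 0 -0.01 0;0.075 0 0 0 0;0.068 0 0 0 0;0.062 0 0 0 0;0.056 0 0 0 0;0.046 0 0 0 0"

```text
time_s: 24.75
ee_pos: [0.5688, 0.0743, 0.025]
tool_rot: [[-0.926, 0.377, 0.003], [0.377, 0.926, 0.0], [-0.003, 0.001, -1.0]]
wrist_force: [-1.6, -0.4, 4.5]
grip_width: 0.661
gripper_force: 61.4
```

Call:
apply_moves --series "0.046 0 0 0 0;0.046 0 0 0 0;0.046 0 0 0 0"

```text
time_s: 25.0
ee_pos: [0.5688, 0.0743, 0.0251]
tool_rot: [[-0.926, 0.377, 0.003], [0.377, 0.926, 0.0], [-0.003, 0.001, -1.0]]
wrist_force: [-1.7, -1.9, 5.4]
grip_width: 0.665
gripper_force: 61.4
```

Call:
apply_moves --series "0.046 0 0 0.01 0;0.046 0 0 0.02 0;0.046 0 0 0.03 0;0.046 0 0 0.03 0;0.046 0 0 0.02 0;0.046 0 0 0 0"

```text
time_s: 25.5
ee_pos: [0.5712, 0.0749, 0.1393]
tool_rot: [[-0.926, 0.377, 0.01], [0.377, 0.926, 0.001], [-0.009, 0.005, -1.0]]
wrist_force: [1.1, 0.6, 0.5]
grip_width: 0.663
gripper_force: 62.5
```

Call:
apply_moves --series "0.046 -0.0137 -0.0386 0 0;0.046 -0.0137 -0.0386 0 0;0.046 -0.0137 -0.0386 0 0;0.046 -0.0137 -0.0386 0 0;0.046 -0.0137 -0.0386 0 0;0.046 -0.0137 -0.0386 0 0;0.046 -0.0137 -0.0386 0 0;0.046 -0.0137 -0.0386 0 0"

```text
time_s: 26.17
ee_pos: [0.4567, -0.2359, 0.1333]
tool_rot: [[-0.926, 0.376, -0.0], [0.376, 0.926, 0.0], [0.0, 0.0, -1.0]]
wrist_force: [0.9, -0.1, 1.0]
grip_width: 0.664
gripper_force: 62.6
```

Call:
apply_moves --series "0.046 -0.0137 -0.0386 0 0;0.046 -0.0137 -0.0382 0 0;0.046 0 0 0 0;0.046 0 0 -0.03 0;0.046 0 0 -0.03 0;0.046 0 0 -0.03 0;0.046 0 0 0 0;0.046 0 0 0 0"

```text
time_s: 26.83
ee_pos: [0.4289, -0.3099, 0.0421]
tool_rot: [[-0.926, 0.377, -0.004], [0.377, 0.926, 0.003], [0.005, 0.001, -1.0]]
wrist_force: [0.6, -0.4, 0.1]
grip_width: 0.662
gripper_force: 62.7
```

Call:
apply_moves --series "0.046 0 -0.0005 -0.006 0;0.046 0 0 -0.004 0;0.046 0 0 -0.003 0;0.046 0 0 0 0;0.046 0 0 0 0"

```text
time_s: 27.25
ee_pos: [0.4309, -0.312, 0.0309]
tool_rot: [[-0.926, 0.377, 0.001], [0.377, 0.926, -0.001], [-0.001, -0.0, -1.0]]
wrist_force: [0.7, 0.4, -0.8]
grip_width: 0.662
gripper_force: 62.8
```

Call:
apply_moves --series "0.046 0 0 -0.0015 0;0.046 0 0 0 0;0.046 0 0 0 0"

```text
time_s: 27.5
ee_pos: [0.4309, -0.312, 0.0291]
tool_rot: [[-0.926, 0.377, 0.001], [0.377, 0.926, -0.001], [-0.001, -0.0, -1.0]]
wrist_force: [0.1, 0.5, 1.3]
grip_width: 0.662
gripper_force: 62.8
```

Call:
apply_moves --series "0.046 0 0 -0.001 0;0.046 0 0 0 0;0.046 0 0 0 0"

```text
time_s: 27.75
ee_pos: [0.431, -0.3121, 0.029]
tool_rot: [[-0.926, 0.377, 0.001], [0.377, 0.926, -0.001], [-0.001, -0.0, -1.0]]
wrist_force: [-2.9, 0.4, 8.1]
grip_width: 0.661
gripper_force: 62.5
```

Call:
apply_moves --series "0.06 0 0 0.0005 0;0.066 0 0 0.0005 0;0.075 0 0 0 0;0.082 0 0 0 0;0.0854 0 0 0.01 0;0.0854 0 0 0.02 0;0.0854 0 0 0.03 0;0.0854 0 0 0.03 0"

```text
time_s: 28.42
ee_pos: [0.4297, -0.3112, 0.1196]
tool_rot: [[-0.926, 0.377, -0.002], [0.377, 0.926, 0.001], [0.002, 0.001, -1.0]]
wrist_force: [0.1, -0.8, 0.6]
grip_width: 0.998
gripper_force: 0.0
```

Call:
apply_moves --series "0.0854 0 0 0.03 0;0.0854 0 0.03 0.03 0;0.0854 0 0.04 0 0;0.0854 0 0.04 0 0;0.0854 0 0.04 0 0;0.0854 0 0.04 0 0;0.0854 0 0.04 0 0;0.0854 0 0 0 0"

```text
time_s: 29.08
ee_pos: [0.4295, -0.0764, 0.1789]
tool_rot: [[-0.929, 0.369, -0.0], [0.369, 0.929, 0.004], [0.002, 0.003, -1.0]]
wrist_force: [-0.4, -0.2, -0.6]
grip_width: 0.998
gripper_force: 0.0
```

```bash
python3 - <<'E'
from h import *
b=bot.read_camera("top"); cv2.imwrite("pics/end.png",b[:,:,::-1])
c=bot.read_camera("side"); cv2.imwrite("pics/ends.png",c[:,:,::-1])
# cup rim: bright ring; compare to prediction, via Hough
g=cv2.cvtColor(b,cv2.COLOR_RGB2GRAY); x0,y0=425,265
G=cv2.resize(g[y0:y0+120,x0:x0+95],None,fx=4,fy=4,interpolation=cv2.INTER_CUBIC)
r=cv2.HoughCircles(G,cv2.HOUGH_GRADIENT,1,40,param1=80,param2=25,minRadius=45,maxRadius=75)
print(None if r is None else [(x0+u/4,y0+v/4,q/4) for u,v,q in r[0]])
print("pred rim",proj("top",[.4305,-.312,.079]),"small cap",proj("top",[.515,-.292,.071]))
# side camera silhouette differences from first picture, around the small and large tray
d=cv2.absdiff(c,cv2.imread("pics/side0.png")[:,:,::-1]).max(2)>25
n,_,s,_=cv2.connectedComponentsWithStats(d.astype("u1"))
print([tuple(q) for q in s[1:] if q[4]>60])
print("cup side", proj("side",[.4305,-.312,.079]),proj("side",[.4305,-.312,.004]),"sb",proj("side",[.515,-.292,.096]),proj("side",[.515,-.292,.004]))
E
```

```text
[(np.float32(481.375), np.float32(343.875), np.float32(13.85))]
pred rim [481.20071363 343.69488875] small cap [467.68024339 299.48983291]
[(np.int32(66), np.int32(0), np.int32(66), np.int32(35), np.int32(1004)), (np.int32(160), np.int32(0), np.int32(134), np.int32(272), np.int32(17954)), (np.int32(0), np.int32(49), np.int32(15), np.int32(78), np.int32(538)), (np.int32(153), np.int32(156), np.int32(23), np.int32(28), np.int32(432)), (np.int32(200), np.int32(178), np.int32(20), np.int32(7), np.int32(81)), (np.int32(0), np.int32(181), np.int32(54), np.int32(161), np.int32(3453)), (np.int32(305), np.int32(185), np.int32(24), np.int32(38), np.int32(560)), (np.int32(193), np.int32(186), np.int32(16), np.int32(13), np.int32(99)), (np.int32(151), np.int32(194), np.int32(15), np.int32(11), np.int32(110)), (np.int32(338), np.int32(209), np.int32(37), np.int32(52), np.int32(1210)), (np.int32(158), np.int32(212), np.int32(23), np.int32(9), np.int32(119)), (np.int32(296), np.int32(248), np.int32(39), np.int32(44), np.int32(1297)), (np.int32(218), np.int32(269), np.int32(62), np.int32(51), np.int32(823)), (np.int32(50), np.int32(287), np.int32(193), np.int32(94), np.int32(7888)), (np.int32(305), np.int32(361), np.int32(60), np.int32(60), np.int32(1020)), (np.int32(0), np.int32(433), np.int32(32), np.int32(16), np.int32(222))]
cup side [335.69899947 380.43544071] [335.00283264 400.96356652] sb [368.91407353 340.33947333] [365.88239558 367.13703325]
```

```bash
python3 - <<'E'
from h import *
# small bottle (and jar) unchanged since last seen? match patches of earlier annotated crops
e=cv2.convertScaleAbs(cv2.resize(cv2.imread("pics/end.png")[240:390,400:587],(400,320)),alpha=1.6)
u=cv2.imread("pics/u1.png")[:,400:]
t=u[95:165,90:165]; m=cv2.matchTemplate(e,t,cv2.TM_CCOEFF_NORMED); print(cv2.minMaxLoc(m))
# jar lid, large tray
g=cv2.imread("pics/end.png",0)[250:400,120:260]; G=cv2.resize(g,None,fx=4,fy=4,interpolation=cv2.INTER_CUBIC)
r=cv2.HoughCircles(G,cv2.HOUGH_GRADIENT,1,60,param1=60,param2=18,minRadius=48,maxRadius=66)
print(None if r is None else [(120+a/4,250+b/4,q/4) for a,b,q in r[0][:3]], proj("top",[.5115,.2853,.066]))
E
```

```text
(-0.46666741371154785, 0.9989680051803589, (177, 72), (90, 95))
None [178.86506249 297.41317248]
```

```bash
python3 -c "
from cell import bot
print(bot.hand_in())"
```

```text
the job is handed in; nothing more can be done
None
```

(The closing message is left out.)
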